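# Put the washed turner back in its clip rack

## Robot

A 6-joint arm with a two-finger parallel gripper is mounted at the origin on a cart in front of the work surface, level with it; the furniture and walls round the work are solid. World frame = base frame: x ahead of the robot, y to its left, z up, the work surface at z = 0. Lengths are in m, angles in rad, forces in N, time in s.
With the tool pointing down it reaches from about 0.275 to 0.75 m from the base axis. Payload 10.2 kg.
Tool frame: the origin (TCP) lies where the fingers leave the gripper's body, on its centre line; the fingertips stand 64 mm ahead of it and the grasp point (between the pads) lies 45 mm ahead of it; z points along the fingers, y is the line along which they close (so a half turn about z gives the same grasp; the last joint's range is limited). The gripper opens to 88 mm and grips with 3 to 60 N. Pads are 18 mm wide; open, the fingers measure 123 mm over their backs; the gripper's body (75 mm by 187 mm) begins 45 mm behind the grasp point.
Start: joints at [-1.334, 0.313, 1.498, -0, 1.331, -0.223], TCP at [0.233, -0.47, 0.303] pointing down, gripper open.
Joint ranges: [-2.94, 2.94], [-0.97, 2.17], [0.19, 2.56], [-1.23, 4.37], [0.02, 3.11], [-2.88, 2.88]. Speed limits (rad/s): [2.39, 2.39, 3.01, 3.14, 3.14, 3.14].

## Interface

Orientations are given as a 3x3 rotation matrix whose columns are the frame's x, y, z axes.
In Python, from bench import monitor, imaging, manip gives the robot as it stands. The module is installed in compiled form; this text tells all that it offers.
- The arm moves only by the tool move_arm, never from a script. Its argument "rows" is a list of rows, each a list of 6 numbers: the shift along the tool's x, y, z in cm, then the turn, a rotation vector about the tool's x, y, z in degrees. A call has exactly 10 rows; each row shifts and turns the commanded pose from where the row before left it, along the tool's axes as they then stand; what a row does not reach is not made up. A row lasts 1/8 s, in which the tool goes at most 62.5 mm and 10.7 degrees, less where a joint would pass 70% of its speed; a pose out of reach is approached as far as the arm can. A call is refused whole if a number of a shift passes 6.25 or a number of a turn 10.7, either way. A call with a gripper value outside its range is refused whole. "jaw" is the opening in per cent of the stroke, from 0 (shut) to 100 (fully open), set as the call begins (left out, the last holds). The fingers move at their own pace and stop on an object; the grip force is fixed at half the most. Time passes only in rows, so rows that do not move let the fingers close, or fill a call up. It gives the time, the measured TCP pose, the force, the opening and the grip force at its end, in the units of the state.
- monitor.sense(): the state, without advancing time (a new reading comes with each control period).
- imaging.snapshot(name): name is "scene" or "top"; returns the picture (384x512x3 uint8, red, green, blue); there is no depth.
- imaging.camera_info(name): a dict with "intrinsics" (3x3 intrinsics, pixels), "R" (3x3) and "t" (3): a world point X has camera coordinates R X + t. Camera axes: x right, y down, z forward; pixel columns grow to the right and rows downward; lengths in m; the calibration is good to about 2 mm. A picture is of the moment at which its call begins. camera_info takes no time and is no camera call.
- manip.hand_in(): hands the job in; it is judged then, once.
The state is a dict: "time": time; "qpos": joint angles; "joint_vel": joint speeds; "joint_torque": joint torques, N m; "tcp_pos": TCP position; "tool_rot": TCP orientation; "wrist_force": force on the tool from outside, world axes, zero at the start; "wrist_torque": the same for the moment, N m; "gripper_width": finger opening in m; "finger_force": force on a finger pad.
Only numpy, scipy, OpenCV 4.12 (cv2) and the standard library are available. Lean on these libraries where they do the work, as an engineer would, in place of code of your own. Each camera call takes 0.05 s, during which the arm holds its last target. There are 200 camera calls.

## Task

The washed wooden turner stands in the white drainer and belongs in the free place of the clip rack, beside the spoon: draw it out by the blade from above and, with the hand pointing down, press the end of its handle on the free worktop and swing it over within the fingers until it lies flat there, then let go. Take it again by the middle of its handle, lift it and push it down into its two spring clips until it is fully home, blade in the well, and let go. Leave the drainer, the spoon and everything else where they are.

Things in the scene. Friction and masses are not known exactly. Their poses are not given: they have to be found in the camera images.
- turner: wooden turner (flat-ended spatula), 225 mm long, 80 g, alike on both faces. Origin: on the axis of its handle, 70 mm from the handle's end; x runs along it to the blade, y across the width, z across the thickness. Handle 20 mm wide and 14 mm thick with round sides and end, x = -70 to 82 mm; blade 46 mm wide between parallel edges, 14 mm thick, x = 93 to 155 mm. It starts upright, blade up
- turner_grip (a point): turner's origin, the middle of the 92 mm of handle that stays bare between the two clips: the place to hold it when pushing it into them; the board lies 28 mm under a clipped handle
- turner_blade (a point): point on the turner's axis in the blade, 15 mm from its square end and 210 mm from the handle's end: the place to pinch, across the 46 mm width. 220 mm above the worktop at the start, 7 mm when lying flat. In the drainer the turner leans up to 4 degrees. Pinched with about 20 N it turns about the line between the fingers only when its handle's end is pushed
- turner_end (a point): tip of the handle's rounded end, on its axis; 10 mm above the worktop at the start, in the drainer, 7 mm when the turner lies flat
- spoon: wooden spoon of the same wood, length and handle, but with an oval bowl 46 x 66 mm, lying in one place of the rack. Origin and x axis as the turner's. Leave it there
- rack: clip rack, fixed: pale board 256 x 190 mm, top 18 mm high, with sprung steel clips on two battens and, at its +x end, two steel wells 62 mm high. Origin: centre of its underside. Its two places run along its x at y = 45 and -45 mm, heads to +x; the one without the spoon is free
- place (a point): where the turner's origin lies when home in the free place, x along the rack's x: 53 mm above the worktop, midway between two clips 104 mm apart; 10 mm off along x will do. Pushed down with about 14 N the handle spreads the jaws, from 16 mm above home on, and snaps in. Well: 60 mm wide inside, walls 62 mm high, 12 mm of room past the blade's end.
- drainer: white ceramic drainer, loose, 0.8 kg: 96 x 64 mm, 96 mm high, two slots 18 x 25 mm in its top. Origin: centre of its underside; slots at x = 24 and -24 mm, long along y. The turner stands in the slot at x = -24 mm, its width along the drainer's y, its handle's end on the inner floor, 10 mm up
- salt: shaker, 44 mm across, 90 mm high; origin: centre of its underside. Leave it where it is
- pepper: a second such shaker; origin: centre of its underside. Leave it where it is
- soap: black soap pump bottle, 174 mm high; origin: centre of its underside. Leave it where it is
- coaster: square slate coaster, 95 mm, 8 mm thick, behind the middle of the free worktop; origin: centre of its underside. Leave it where it is
- pod: coffee pod standing on the coaster, 53 mm across, 34 mm high; origin: centre of its underside. Leave it where it is
- keys: bunch of keys, 84 x 118 mm, 8 mm thick, lying near the back; origin: centre of its underside. Leave it where it is
Not all that is in view belongs to the job. What is shaped like the turner but purple or yellow is not meant.

How it is judged:
On the way, in this order (a step that is already met when the one before it is completed fails the run):
1. the turner has been drawn up out of the drainer, held by the blade (contact force between the fingers and turner above 0.5 N and distance between the grasp point and turner_blade below 0.045 m and height (world z) of turner_end above 0.1 m and height (world z) of turner_blade above 0.25 m), for 0.1 s.
2. hand pointing down, it is half swung over in the fingers while the end of its handle is pressed on the worktop (contact force between the fingers and turner above 0.5 N and angle between the grasp point's own z axis and vertical above 2.62 rad and distance between the grasp point and turner_blade below 0.045 m and height (world z) of turner_end below 0.018 m and height (world z) of turner_blade between 0.05 and 0.17 m), for 0.1 s.
3. it has swung right over and lies flat on the worktop, still held by the blade with the hand pointing down (contact force between the fingers and turner above 0.5 N and angle between the grasp point's own z axis and vertical above 2.62 rad and distance between the grasp point and turner_blade below 0.045 m and height (world z) of each of turner_end, turner_blade below 0.018 m), for 0.1 s.
4. it lies flat on the worktop, let go (contact force between the fingers and turner below 0.1 N and height (world z) of each of turner_end, turner_blade below 0.015 m and linear speed of turner below 0.02 m/s), for 0.2 s.
5. taken again by the handle, it has been lifted off the worktop (contact force between the fingers and turner above 0.5 N and distance between the grasp point and turner_grip below 0.06 m and height (world z) of each of turner_end, turner_blade above 0.055 m), for 0.1 s.
At the end, for the whole second after the job is handed in: the turner lies home in the free place's clips, blade over its well: axis 48 to 57.5 mm high, within 4 mm sideways, 16 mm lengthways and 0.06 rad of the rack's line; at rest; the drainer upright (0.1 rad) and moved under 40 mm; the spoon moved under 15 mm (z of turner in the frame of rack between 0.048 and 0.0575 m and x of turner in the frame of rack between -0.06 and -0.028 m and x of turner_blade in the frame of rack above 0.07 m and angle between the x axis of turner and the x axis of rack, either way round below 0.06 rad and (y of turner in the frame of rack between 0.041 and 0.049 m or y of turner in the frame of rack between -0.049 and -0.041 m) and linear speed of turner below 0.02 m/s and angle between drainer's own z axis and vertical below 0.1 rad and distance of drainer from where it was at the start of the episode below 0.04 m and distance of spoon from where it was at the start of the episode below 0.015 m); the robot touches nothing.
It fails at once if the spoon is pulled from its clips (distance of spoon from where it was at the start of the episode above 0.02 m).
It fails at once if the drainer is tipped or pushed away (angle between drainer's own z axis and vertical above 0.35 rad or distance of drainer from where it was at the start of the episode above 0.06 m).
It fails at once if a bystander is knocked or pushed away (distance of any of salt, pepper, soap, coaster, pod, keys from where it was at the start of the episode above 0.04 m).
It also fails if it takes over 67 s, if anything falls off the work surface, if the arm or the gripper's body presses on something with over 40 N, if the wrist force passes 120 N, or if a joint passes its speed limit or range.

## Working session

There is one attempt and no reset: what is moved stays moved. The work goes in short steps, Python scripts to look and compute and a tool call to move; the robot and the scene stay as the last step left them, time stands still between calls to the robot, and variables do not carry over. Pictures are saved under pics/ and viewed, at most 10 in all, crops included, and the job is handed in when it is done.

Besides the shell and the picture viewer there is one more tool, called after "Call:" as name(argument=value, ...), one argument or row to a line, values as JSON. move_arm: Moves the arm, as the interface text tells. Its arguments: {"type":"object","properties":{"rows":{"type":"array","items":{"type":"array","items":{"type":"number"}}},"jaw":{"type":"number"}},"required":["rows"]}

```bash
mkdir -p pics; cat > h.py <<'E'
import numpy as np, cv2, sys
from bench import monitor, imaging, manip
def cam(n):
    c=imaging.camera_info(n); return np.array(c["intrinsics"]),np.array(c["R"]),np.array(c["t"])
def ray(n,u,v):
    K,R,t=cam(n); d=R.T@np.linalg.inv(K)@np.array([u,v,1.]); return -R.T@t,d
def onz(n,u,v,z):
    o,d=ray(n,u,v); return o+d*(z-o[2])/d[2]
def proj(n,X):
    K,R,t=cam(n); p=K@(R@np.array(X)+t); return p[:2]/p[2]
def two(u1,v1,u2,v2):
    a,d=ray("scene",u1,v1); b,e=ray("top",u2,v2)
    s=np.linalg.lstsq(np.c_[d,-e],b-a,rcond=None)[0]; p=a+d*s[0]; q=b+e*s[1]
    return (p+q)/2,np.linalg.norm(p-q)
def snap(n,f=None):
    im=imaging.snapshot(n)
    if f: cv2.imwrite("pics/"+f,cv2.cvtColor(im,cv2.COLOR_RGB2BGR))
    return im
E
python3 - <<'E'
from h import *
a=snap("scene","s0.png");b=snap("top","t0.png")
for n in("scene","top"):
    K,R,t=cam(n);print(n,K[0,0],(-R.T@t).round(3),R[2].round(2))
E
```

```text
scene 496.4333466313252 [0.163 0.856 1.037] [ 0.34 -0.64 -0.69]
top 411.2577399388233 [0.314 0.009 1.46 ] [ 0.2   0.02 -0.98]
```

View pics/s0.png

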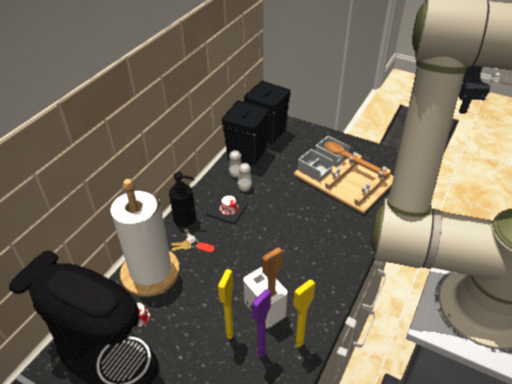

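View pics/t0.png

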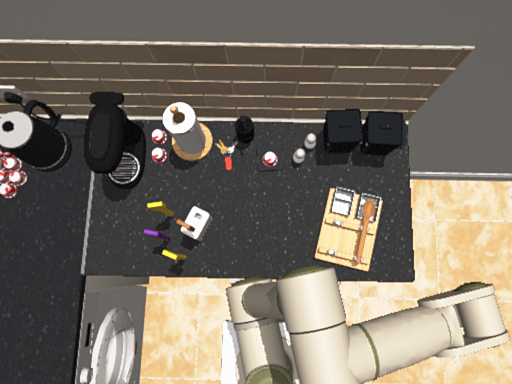

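The brown turner stands in the white drainer at scene (272,262) / top (185,225). Other candidates are yellow at scene (226,285) and (304,295), purple at (261,305), and the spoon in the rack at (355,157). Only the brown one in the drainer fits the description. I'll confirm it in an enlarged crop.

```bash
python3 - <<'E'
from h import *
a=cv2.imread("pics/s0.png");b=cv2.imread("pics/t0.png")
r=lambda i,x,y,w,h:cv2.resize(i[y:y+h,x:x+w],(400,300),interpolation=cv2.INTER_CUBIC)
cv2.imwrite("pics/c0.png",np.vstack([np.hstack([r(a,210,235,120,90),r(b,140,190,80,60)]),np.hstack([r(a,285,130,120,90),r(b,300,182,120,90)])]))
E
```

```text
(no output)
```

View pics/c0.png

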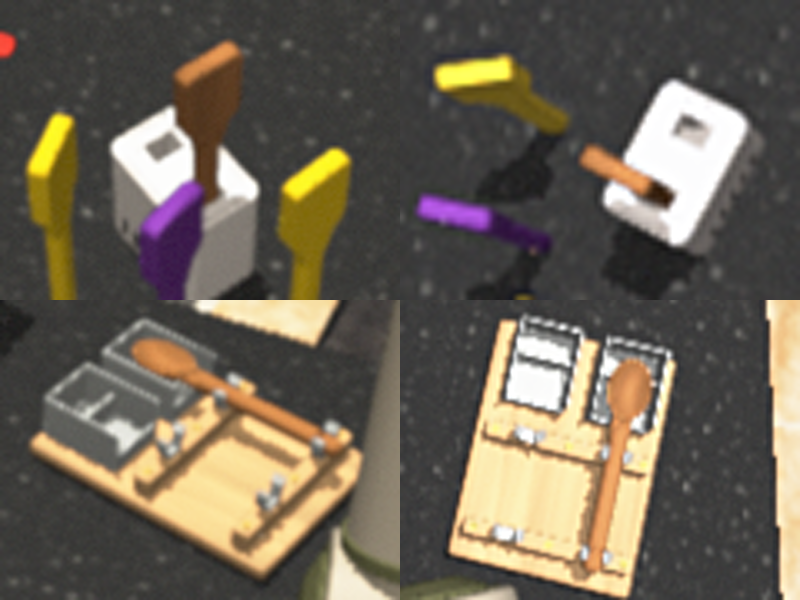

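The crop confirms it: the brown turner stands upright in the drainer's left-front slot, with its blade edge-on in the top view. The free rack place is the left one (+y), and the spoon is in the right one.

```bash
python3 - <<'E'
from h import *
for n,f in(("top","t0.png"),("scene","s0.png")):
    im=cv2.imread("pics/"+f);hsv=cv2.cvtColor(im,cv2.COLOR_BGR2HSV)
    br=cv2.inRange(hsv,(5,110,70),(14,255,255))
    wh=cv2.inRange(hsv,(0,0,165),(179,40,255))
    pa=cv2.inRange(hsv,(13,40,130),(24,175,255))
    roi={"top":dict(b=(165,210,40,30),s=(340,190,50,90),d=(175,200,45,50),r=(300,180,100,100)),"scene":dict(b=(255,245,40,60),s=(315,130,85,60),d=(235,255,60,75),r=(285,130,115,90))}[n]
    for k,m in(("b",br),("s",br),("d",wh),("r",pa)):
        x,y,w,h=roi[k];mm=np.zeros_like(m);mm[y:y+h,x:x+w]=m[y:y+h,x:x+w]
        if k=="r":mm=cv2.morphologyEx(mm,cv2.MORPH_CLOSE,np.ones((9,9)))
        c=max(cv2.findContours(mm,0,2)[0],key=cv2.contourArea)
        q=cv2.boxPoints(cv2.minAreaRect(c)); z={"b":.235,"s":.053,"d":.096,"r":.018}[k]
        ap=cv2.approxPolyDP(c,3,True)[:,0]
        print(n,k,cv2.contourArea(c),"box",q.round(1).tolist(),"poly",ap.tolist())
        W=np.array([onz(n,*p,z) for p in q]);print("  onz",z,W[:,:2].round(3).tolist(),"c",W.mean(0).round(3))
    b=im[205:240,165:215] if n=="top" else None
# blade face: bright brown in top
im=cv2.imread("pics/t0.png");print(im[212:232,172:200,2])
print("proj drainer corners etc: coaster/pod/shakers top->", [onz("top",u,v,z).round(3) for u,v,z in((270,159,.04),(299,157,.09),(310,141,.09),(229,163,.01),(258,172,.0),(282,172,.0),(153,208,.23),(155,235,.2),(174,256,.23))])
E
```

```text
top b 50.0 box [[174.8000030517578, 222.39999389648438], [177.0, 218.0], [191.0, 225.0], [188.8000030517578, 229.39999389648438]] poly [[176, 220], [190, 227]]
  onz 0.235 [[0.454, 0.293], [0.468, 0.287], [0.447, 0.244], [0.434, 0.249]] c [0.451 0.268 0.235]
top s 377.0 box [[353.70001220703125, 262.70001220703125], [363.20001220703125, 198.8000030517578], [376.3999938964844, 200.8000030517578], [366.8999938964844, 264.6000061035156]] poly [[371, 200], [362, 207], [363, 229], [356, 263], [360, 262], [364, 237], [368, 234], [368, 218], [375, 210]]
  onz 0.053 [[0.352, -0.277], [0.571, -0.314], [0.565, -0.359], [0.347, -0.321]] c [ 0.459 -0.318  0.053]
top d 445.0 box [[179.3000030517578, 230.1999969482422], [193.10000610351562, 204.5], [210.0, 213.60000610351562], [196.1999969482422, 239.3000030517578]] poly [[194, 206], [185, 222], [195, 230], [191, 232], [182, 226], [181, 230], [196, 238], [209, 215]]
  onz 0.096 [[0.444, 0.308], [0.532, 0.267], [0.502, 0.208], [0.415, 0.25]] c [0.473 0.258 0.096]
top r 3540.5 box [[300.0, 275.0], [322.5, 185.10000610351562], [385.5, 200.89999389648
[... 3803 characters left out ...]
253 253 253 253]
 [ 58  58  58  63  64  62  56  51 113 255 255 252 253 255 237 150 107  73
   56  56  55  55  95 233 255 253 253 253]
 [ 58  58  60  60  62  60  58  53 114 254 235 221 223 247 253 211 159 124
   93  79  65  63 164 255 255 253 253 255]
 [ 58  59  56  58  61  58  61  53  68 162 195 211 205 200 218 217 210 192
  165 152 133 128 243 255 255 253 253 255]]
proj drainer corners etc: coaster/pod/shakers top-> [array([0.711, 0.011, 0.04 ]), array([ 0.706, -0.089,  0.09 ]), array([ 0.765, -0.127,  0.09 ]), array([0.702, 0.161, 0.01 ]), array([0.672, 0.054, 0.   ]), array([ 0.674, -0.033,  0.   ]), array([0.497, 0.363, 0.23 ]), array([0.418, 0.359, 0.2  ]), array([0.355, 0.29 , 0.23 ])]
```

```bash
cat >> h.py <<'E'
from scipy.spatial.transform import Rotation as Ro
def down(ydeg):  # tool down, y axis at world angle ydeg
    y=np.array([np.cos(np.radians(ydeg)),np.sin(np.radians(ydeg)),0]);z=np.array([0,0,-1.])
    return np.c_[np.cross(y,z),y,z]
def plan(P,Rt,p=None,R=None):
    s=monitor.sense();p=np.array(s["tcp_pos"]) if p is None else p;R=np.array(s["tool_rot"]) if R is None else R
    rv=Ro.from_matrix(R.T@Rt).as_rotvec(degrees=True)
    print("shift cm",(R.T@(np.array(P)-p)*100).round(2),"| in target frame",(Rt.T@(np.array(P)-p)*100).round(2),"rot deg",rv.round(2))
E
python3 - <<'E'
from h import *
s=monitor.sense();print(s["time"],np.array(s["tcp_pos"]).round(4),np.array(s["tool_rot"]).round(3).tolist(),s["gripper_width"])
print("face in scene",proj("scene",[.461,.290,.235]).round(1),proj("scene",[.4405,.2465,.235]).round(1))
c=[onz("top",*q,.018) for q in((331.5,187.4),(381.6,195.5),(368.4,271.4),(315,257.9))]
print(np.round(c,3).tolist(),np.mean(c,0).round(4)); 
for i,j in((3,0),(2,1),(2,3),(1,0)):
    d=c[j]-c[i];print(np.linalg.norm(d).round(3),np.degrees(np.arctan2(d[1],d[0])).round(1))
for a in(65,65-180): plan([.451,.268,.34],down(a))
E
```

```text
0.1 [ 0.2329 -0.4703  0.3022] [[0.896, 0.444, -0.0], [0.444, -0.896, 0.001], [0.0, -0.001, -1.0]] 0.08830310107872821
face in scene [263.4 258.5] [281.8 247.6]
[[0.617, -0.21, 0.018], [0.591, -0.388, 0.018], [0.325, -0.334, 0.018], [0.366, -0.151, 0.018]] [ 0.4746 -0.2708  0.018 ]
0.257 -13.3
0.271 -11.5
0.187 77.2
0.179 81.7
shift cm [ 52.31 -56.49  -3.7 ] | in target frame [11.44 76.13 -3.78] rot deg [-2.0000e-02 -8.0000e-02 -1.2866e+02]
shift cm [ 52.31 -56.49  -3.7 ] | in target frame [-11.44 -76.13  -3.78] rot deg [-6.000e-02  1.000e-02  5.134e+01]
```

Blade-end position, predicted against seen in the scene view, agrees to 1–2 px, and the drainer slot gives the same point. Moving to it in an arc.

Call:
move_arm(
  rows=[
    [4.8, -0.22, -0.5, 0, 0, -7.15],
    [4.8, -0.06, -0.5, 0, 0, -7.15],
    [4.8, 0.1, -0.5, 0, 0, -7.15],
    [4.8, 0.26, -0.5, 0, 0, -7.15],
    [4.8, 0.42, -0.5, 0, 0, -7.15],
    [4.8, 0.58, -0.5, 0, 0, -7.15],
    [4.75, 0.74, -0.5, 0, 0, -7.15],
    [4.7, 0.9, -0.5, 0, 0, -7.15],
    [4.7, 1.05, -0.5, 0, 0, -7.15],
    [4.65, 1.2, -0.5, 0, 0, -7.15],
  ],
  jaw=82,
)

```text
time: 1.35
tcp_pos: [0.5156, -0.1003, 0.3525]
tool_rot: [[-0.141, 0.99, -0.001], [0.99, 0.141, 0.0], [0.0, -0.001, -1.0]]
wrist_force: [-0.4, 0.6, -0.3]
gripper_width: 0.0724
finger_force: 0.0
```

Call:
move_arm(
  rows=[
    [4.6, 1.36, 0, 0, 0, -7.15],
    [4.55, 1.5, 0, 0, 0, -7.15],
    [4.5, 1.67, 0, 0, 0, -7.15],
    [4.44, 1.8, 0, 0, 0, -7.15],
    [4.4, 1.96, 0, 0, 0, -7.15],
    [4.3, 2.1, 0, 0, 0, -7.15],
    [4.25, 2.25, 0, 0, 0, -7.15],
    [4.15, 2.4, 0, 0, 0, -7.15],
    [0, 0, 0, 0, 0, 0],
    [0, 0, 0, 0, 0, 0],
  ],
)

```text
time: 2.6
tcp_pos: [0.452, 0.2679, 0.3525]
tool_rot: [[-0.906, 0.423, -0.0], [0.423, 0.906, -0.0], [0.0, -0.001, -1.0]]
wrist_force: [0.5, 0.5, -1.0]
gripper_width: 0.0722
finger_force: 0.0
```

```bash
python3 - <<'E'
from h import *
s=monitor.sense();print(s["time"],np.array(s["qpos"]).round(2),s["gripper_width"],s["wrist_force"])
plan([.451,.268,.278],down(65))
snap("scene","s1.png")
E
```

```text
2.6 [ 0.31  0.28  1.41 -0.    1.45 -0.82] 0.07219365552108994 [ 0.54484933  0.52224634 -1.01709176]
shift cm [ 0.09 -0.03  7.45] | in target frame [ 0.1  -0.03  7.45] rot deg [-0.03 -0.01 -0.02]
```

View pics/s1.png

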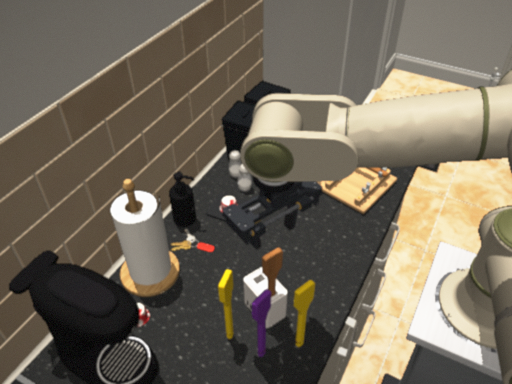

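The picture shows the open hand hovering straight above the turner, whose blade is at (272,262) with the hand around (265,215). Going down and gripping.

Call:
move_arm(
  rows=[
    [0.1, 0, 2.0, 0, 0, 0],
    [0, 0, 2.0, 0, 0, 0],
    [0, 0, 2.0, 0, 0, 0],
    [0, 0, 1.2, 0, 0, 0],
    [0, 0, 0.2, 0, 0, 0],
    [0, 0, 0, 0, 0, 0],
    [0, 0, 0, 0, 0, 0],
    [0, 0, 0, 0, 0, 0],
    [0, 0, 0, 0, 0, 0],
    [0, 0, 0, 0, 0, 0],
  ],
)

```text
time: 3.9
tcp_pos: [0.4509, 0.2688, 0.2788]
tool_rot: [[-0.907, 0.422, 0.0], [0.422, 0.907, 0.0], [-0.0, 0.0, -1.0]]
wrist_force: [-0.7, 0.0, -1.2]
gripper_width: 0.0726
finger_force: 0.0
```

Call:
move_arm(
  rows=[
    [0, 0, 0, 0, 0, 0],
    [0, 0, 0, 0, 0, 0],
    [0, 0, 0, 0, 0, 0],
    [0, 0, 0, 0, 0, 0],
    [0, 0, 0, 0, 0, 0],
    [0, 0, 0, 0, 0, 0],
    [0, 0, 0, 0, 0, 0],
    [0, 0, 0, 0, 0, 0],
    [0, 0, 0, 0, 0, 0],
    [0, 0, 0, 0, 0, 0],
  ],
  jaw=0,
)

```text
time: 5.15
tcp_pos: [0.4509, 0.2688, 0.2788]
tool_rot: [[-0.907, 0.422, 0.0], [0.422, 0.907, 0.0], [-0.0, 0.0, -1.0]]
wrist_force: [-1.1, 0.7, 0.3]
gripper_width: 0.0455
finger_force: 30.0
```

Call:
move_arm(
  rows=[
    [0, 0, -0.8, 0, 0, 0],
    [0, 0, -1.2, 0, 0, 0],
    [0, 0, -1.4, 0, 0, 0],
    [0, 0, -1.6, 0, 0, 0],
    [0, 0, -1.6, 0, 0, 0],
    [0, 0, -1.6, 0, 0, 0],
    [0, 0, -1.6, 0, 0, 0],
    [0, 0, -1.6, 0, 0, 0],
    [0, 0, -1.0, 0, 0, 0],
    [0, 0, -0.6, 0, 0, 0],
  ],
)

```text
time: 6.4
tcp_pos: [0.4508, 0.2687, 0.4094]
tool_rot: [[-0.907, 0.422, 0.001], [0.422, 0.907, 0.0], [-0.0, 0.0, -1.0]]
wrist_force: [-0.1, 0.5, -1.7]
gripper_width: 0.0456
finger_force: 30.0
```

```bash
python3 - <<'E'
from h import *
s=monitor.sense();print(s["time"],np.array(s["tcp_pos"]).round(3),s["wrist_force"])
a=snap("scene","s2.png");b=snap("top","t2.png")
A=cv2.cvtColor(a,4);B=cv2.cvtColor(b,4)
cv2.imwrite("pics/c2.png",np.hstack([cv2.resize(A[120:360,190:390],(400,480)),cv2.resize(B[150:300,140:265],(400,480))]))
e=np.array([np.cos(np.radians(-10)),np.sin(np.radians(-10)),0]);H=down(80)
# target: end at (.36,.07); grasp vertical above, end 3 cm up
plan([.36,.08,.27+.03],H); print(H.round(2), e.round(3))
K=[onz("top",u,275,0).round(3) for u in(200,260)];print("front edge",K)
E
```

```text
6.4 [0.451 0.269 0.409] [-0.05719391  0.46890577 -1.72253153]
shift cm [  0.28 -20.95  10.91] | in target frame [  5.67 -20.16  10.92] rot deg [  0.02   0.03 -14.96]
[[-0.98  0.17  0.  ]
 [ 0.17  0.98  0.  ]
 [ 0.    0.   -1.  ]] [ 0.985 -0.174  0.   ]
front edge [array([0.299, 0.247, 0.   ]), array([0.304, 0.038, 0.   ])]
```

View pics/c2.png

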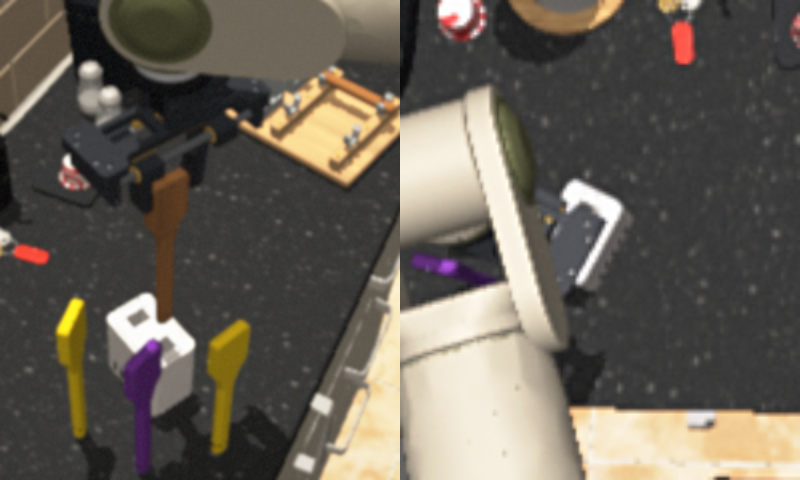

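The turner hangs straight from the fingers, with its end clear of the drainer, which is still in place. Carrying it to the free worktop.

Call:
move_arm(
  rows=[
    [-1.0, -2, 0, 0, 0, 0],
    [-2, -4, 0, 0, 0, 0],
    [-2.2, -4.2, 0, 0, 0, 0],
    [-2.2, -4.2, 0, 0, 0, 0],
    [-1.5, -2.6, 0, 0, 0, 0],
    [-0.6, -1.2, 0, 0, 0, 0],
    [0, 0, 1.5, 0, 0, -5],
    [0, 0, 2, 0, 0, -5],
    [0, 0, 1.5, 0, 0, -5],
    [0, 0, 0, 0, 0, 0],
  ],
)

```text
time: 7.75
tcp_pos: [0.4599, 0.0642, 0.3579]
tool_rot: [[-0.985, 0.173, -0.002], [0.173, 0.985, 0.0], [0.002, 0.0, -1.0]]
wrist_force: [0.0, 0.6, -0.2]
gripper_width: 0.0456
finger_force: 30.0
```

Call:
move_arm(
  rows=[
    [0, 0, 0, 0, 4, 0],
    [0, 0, 0, 0, 4, 0],
    [0, 0, 0, 0, 4, 0],
    [0, 0, 0, 0, 4, 0],
    [0, 0, 0, 0, 4, 0],
    [0, 0, 0, 0, 0, 0],
    [0, 0, 0, 0, 0, 0],
    [0, 0, 0, 0, 0, 0],
    [0, 0, 0, 0, 0, 0],
    [0, 0, 0, 0, 0, 0],
  ],
)

```text
time: 9.0
tcp_pos: [0.4602, 0.0637, 0.3588]
tool_rot: [[-0.926, 0.173, -0.336], [0.163, 0.985, 0.059], [0.342, 0.0, -0.94]]
wrist_force: [0.1, -0.3, -0.3]
gripper_width: 0.0456
finger_force: 30.0
```

```bash
python3 - <<'E'
from h import *
s=monitor.sense();p=np.array(s["tcp_pos"]);R=np.array(s["tool_rot"]);print(s["time"],p.round(4),R.round(3).tolist())
print("end expected",(p+R[:,2]*.2688).round(3))
a=snap("scene","s3.png");b=snap("top","t3.png")
for n,im in(("scene",a),("top",b)):
    m=cv2.inRange(cv2.cvtColor(im,cv2.COLOR_RGB2HSV),(5,110,50),(14,255,255))
    q=proj(n,p+R[:,2]*.2688);print(n,"pred end px",q.round(1),"pred blade",proj(n,p+R[:,2]*.058).round(1))
    for c in cv2.findContours(m,0,2)[0]:
        if cv2.contourArea(c)>40: print(cv2.contourArea(c),cv2.approxPolyDP(c,3,True)[:,0].tolist())
E
```

```text
9.0 [0.4602 0.0637 0.3588] [[-0.926, 0.173, -0.336], [0.163, 0.985, 0.059], [0.342, 0.0, -0.94]]
end expected [0.37  0.08  0.106]
scene pred end px [336.8 245.4] pred blade [318.3 172.4]
695.0 [[321, 162], [313, 169], [317, 179], [312, 186], [322, 202], [332, 243], [337, 245], [326, 192], [326, 168]]
347.0 [[327, 143], [328, 150], [352, 156], [355, 162], [377, 172], [381, 170], [387, 176], [385, 171], [358, 159], [339, 144]]
top pred end px [247.1 254.3] pred blade [248.7 226. ]
378.5 [[371, 200], [362, 207], [363, 229], [356, 263], [360, 262], [368, 218], [375, 209]]
```

Expected and seen handle end agree (337,245). Lowering it to the worktop.

Call:
move_arm(
  rows=[
    [-0.4, 0, 1.1, 0, 0, 0],
    [-0.5, 0, 1.37, 0, 0, 0],
    [-0.5, 0, 1.37, 0, 0, 0],
    [-0.5, 0, 1.37, 0, 0, 0],
    [-0.5, 0, 1.37, 0, 0, 0],
    [-0.5, 0, 1.37, 0, 0, 0],
    [-0.3, 0, 0.83, 0, 0, 0],
    [-0.2, 0, 0.55, 0, 0, 0],
    [-0.12, 0, 0.35, 0, 0, 0],
    [0, 0, 0, 0, 0, 0],
  ],
)

```text
time: 10.35
tcp_pos: [0.4602, 0.0637, 0.2557]
tool_rot: [[-0.926, 0.173, -0.337], [0.162, 0.985, 0.059], [0.342, 0.0, -0.94]]
wrist_force: [-0.6, 0.4, -0.5]
gripper_width: 0.0458
finger_force: 30.0
```

```bash
cat > arc.py <<'E'
from h import *
def rows(p,R,th0,th1,N,L=.2148,d=.054,press=.002,t0=20.,tstart=50.,tend=88.):
    e=np.array([np.cos(np.radians(-10)),np.sin(np.radians(-10)),0]);z=np.array([0,0,1.])
    H=down(80)
    tilt=lambda th:t0*np.clip((tend-th)/(tend-tstart),0,1)
    Rt=lambda th:H@Ro.from_euler('y',tilt(th),degrees=True).as_matrix()
    def piv(th):
        c,s=np.cos(np.radians(th)),np.sin(np.radians(th))
        return .007*(-c*e+s*z)+L*(s*e+c*z)
    T=lambda th:piv(th)-Rt(th)[:,2]*d
    off=p-T(th0)  # corner
    print("corner",off.round(4)); off[2]=-press
    P,Q=p,R
    for th in np.linspace(th0,th1,N+1)[1:]:
        P2=T(th)+off;Q2=Rt(th)
        dx=Q.T@(P2-P)*100;rv=Ro.from_matrix(Q.T@Q2).as_rotvec(degrees=True)
        print([round(float(v),2) for v in(*dx,*rv)],"tcp",P2.round(3));P,Q=P2,Q2
E
python3 - <<'E'
from arc import *
s=monitor.sense();print(s["wrist_force"])
rows(np.array(s["tcp_pos"]),np.array(s["tool_rot"]),20,88.2,20)
E
```

```text
[-0.62668507  0.43736211 -0.52303082]
corner [0.3761 0.0785 0.0008]
[-1.37, -0.0, 0.26, -0.02, 0.01, 0.05] tcp [0.472 0.062 0.249]
[-1.28, 0.0, 0.07, 0.0, 0.0, 0.0] tcp [0.484 0.06  0.244]
[-1.27, -0.0, 0.15, 0.0, 0.0, 0.0] tcp [0.495 0.058 0.238]
[-1.26, 0.0, 0.22, 0.0, 0.0, 0.0] tcp [0.506 0.056 0.231]
[-1.24, 0.0, 0.3, 0.0, 0.0, 0.0] tcp [0.516 0.054 0.224]
[-1.22, 0.0, 0.37, 0.0, 0.0, 0.0] tcp [0.526 0.052 0.217]
[-1.2, -0.0, 0.44, 0.0, 0.0, 0.0] tcp [0.536 0.05  0.208]
[-1.17, -0.0, 0.51, 0.0, 0.0, 0.0] tcp [0.545 0.049 0.2  ]
[-1.1, -0.0, 0.58, -0.0, -0.36, -0.0] tcp [0.553 0.047 0.19 ]
[-0.93, 0.0, 0.66, 0.0, -1.79, 0.0] tcp [0.56  0.046 0.181]
[-0.86, -0.0, 0.76, 0.0, -1.79, -0.0] tcp [0.566 0.045 0.171]
[-0.79, 0.0, 0.85, -0.0, -1.79, -0.0] tcp [0.571 0.044 0.161]
[-0.71, -0.0, 0.93, 0.0, -1.79, 0.0] tcp [0.575 0.043 0.15 ]
[-0.62, 0.0, 1.01, -0.0, -1.79, 0.0] tcp [0.579 0.043 0.139]
[-0.53, -0.0, 1.07, 0.0, -1.79, -0.0] tcp [0.582 0.042 0.127]
[-0.43, 0.0, 1.13, 0.0, -1.79, 0.0] tcp [0.585 0.042 0.116]
[-0.32, -0.0, 1.18, 0.0, -1.79, 0.0] tcp [0.586 0.041 0.103]
[-0.21, -0.0, 1.22, -0.0, -1.79, -0.0] tcp [0.587 0.041 0.091]
[-0.1, 0.0, 1.25, 0.0, -1.79, 0.0] tcp [0.588 0.041 0.078]
[0.0, -0.0, 1.27, -0.0, -1.69, 0.0] tcp [0.587 0.041 0.066]
```

Call:
move_arm(
  rows=[
    [-1.37, 0, 0.26, 0, 0, 0],
    [-1.28, 0, 0.07, 0, 0, 0],
    [-1.27, 0, 0.15, 0, 0, 0],
    [-1.26, 0, 0.22, 0, 0, 0],
    [-1.24, 0, 0.3, 0, 0, 0],
    [-1.22, 0, 0.37, 0, 0, 0],
    [-1.2, 0, 0.44, 0, 0, 0],
    [-1.17, 0, 0.51, 0, 0, 0],
    [-1.1, 0, 0.58, 0, -0.36, 0],
    [-0.93, 0, 0.66, 0, -1.8, 0],
  ],
)

```text
time: 11.6
tcp_pos: [0.5612, 0.0458, 0.1813]
tool_rot: [[-0.939, 0.173, -0.298], [0.165, 0.985, 0.053], [0.303, 0.0, -0.953]]
wrist_force: [2.8, -1.2, 3.2]
gripper_width: 0.0453
finger_force: 30.0
```

```bash
python3 - <<'E'
from h import *
s=monitor.sense();print(s["time"],s["wrist_force"])
a=snap("scene","s4.png")
m=cv2.inRange(cv2.cvtColor(a,cv2.COLOR_RGB2HSV),(5,110,50),(14,255,255))
for c in cv2.findContours(m,0,2)[0]:
    if cv2.contourArea(c)>40: print(cv2.contourArea(c),cv2.approxPolyDP(c,3,True)[:,0].tolist())
print("pred end px",proj("scene",[.372,.079,.006]).round(1))
cv2.imwrite("pics/c4.png",cv2.resize(cv2.cvtColor(a,4)[130:310,230:430],(600,540)))
E
```

```text
11.6 [ 2.7947563  -1.16073235  3.1866233 ]
818.0 [[273, 205], [277, 218], [295, 232], [329, 271], [330, 264], [299, 226], [294, 212], [283, 198]]
99.0 [[325, 143], [327, 149], [338, 153], [335, 142]]
pred end px [332.1 270.1]
```

View pics/c4.png

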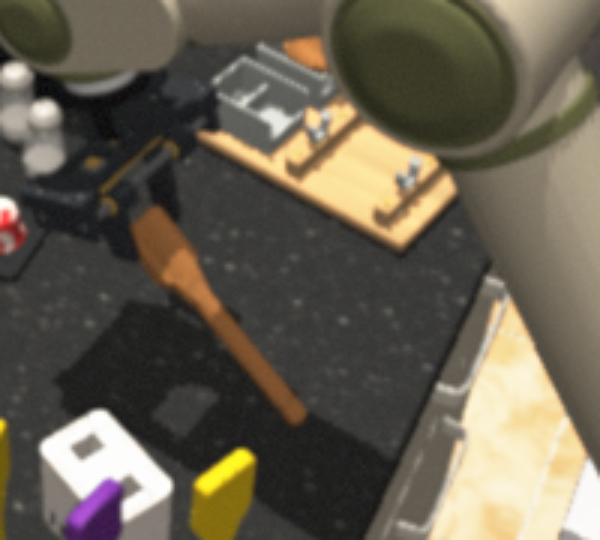

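The turner is half swung over in the fingers, with its end resting at about (330,270) as predicted. Continuing the arc.

Call:
move_arm(
  rows=[
    [-0.86, 0, 0.76, 0, -1.8, 0],
    [-0.79, 0, 0.85, 0, -1.8, 0],
    [-0.71, 0, 0.93, 0, -1.8, 0],
    [-0.62, 0, 1.01, 0, -1.8, 0],
    [-0.53, 0, 1.07, 0, -1.8, 0],
    [-0.43, 0, 1.13, 0, -1.8, 0],
    [-0.32, 0, 1.18, 0, -1.8, 0],
    [-0.21, 0, 1.22, 0, -1.8, 0],
    [-0.1, 0, 1.25, 0, -1.8, 0],
    [0, 0, 1.1, 0, -1.6, 0],
  ],
)

```text
time: 12.9
tcp_pos: [0.5876, 0.0412, 0.0674]
tool_rot: [[-0.985, 0.173, 0.0], [0.173, 0.985, -0.0], [-0.0, -0.0, -1.0]]
wrist_force: [0.3, -0.4, 1.8]
gripper_width: 0.0456
finger_force: 30.0
```

Call:
move_arm(
  rows=[
    [0, 0, 0, 0, 0, 0],
    [0, 0, 0, 0, 0, 0],
    [0, 0, 0, 0, 0, 0],
    [0, 0, 0, 0, 0, 0],
    [0, 0, 0, 0, 0, 0],
    [0, 0, 0, 0, 0, 0],
    [0, 0, 0, 0, 0, 0],
    [0, 0, 0, 0, 0, 0],
    [0, 0, 0, 0, 0, 0],
    [0, 0, 0, 0, 0, 0],
  ],
)

```text
time: 14.15
tcp_pos: [0.5872, 0.0414, 0.0677]
tool_rot: [[-0.985, 0.173, -0.001], [0.173, 0.985, 0.0], [0.001, 0.0, -1.0]]
wrist_force: [1.0, 0.1, 0.9]
gripper_width: 0.0457
finger_force: 30.0
```

```bash
python3 - <<'E'
from h import *
s=monitor.sense();p=np.array(s["tcp_pos"]);R=np.array(s["tool_rot"]);print(s["time"],s["wrist_force"])
a=snap("scene","s5.png")
m=cv2.inRange(cv2.cvtColor(a,cv2.COLOR_RGB2HSV),(5,110,50),(14,255,255))
for c in cv2.findContours(m,0,2)[0]:
    if cv2.contourArea(c)>40: print(cv2.contourArea(c),cv2.approxPolyDP(c,3,True)[:,0].tolist())
print("pred end px",proj("scene",[.372,.079,.007]).round(1))
cv2.imwrite("pics/c5.png",cv2.resize(cv2.cvtColor(a,4)[150:300,230:430],(800,600)))
E
```

```text
14.15 [0.99883209 0.10430188 0.94472781]
714.0 [[267, 223], [262, 232], [265, 239], [283, 244], [330, 270], [329, 264]]
pred end px [332.1 269.9]
```

View pics/c5.png

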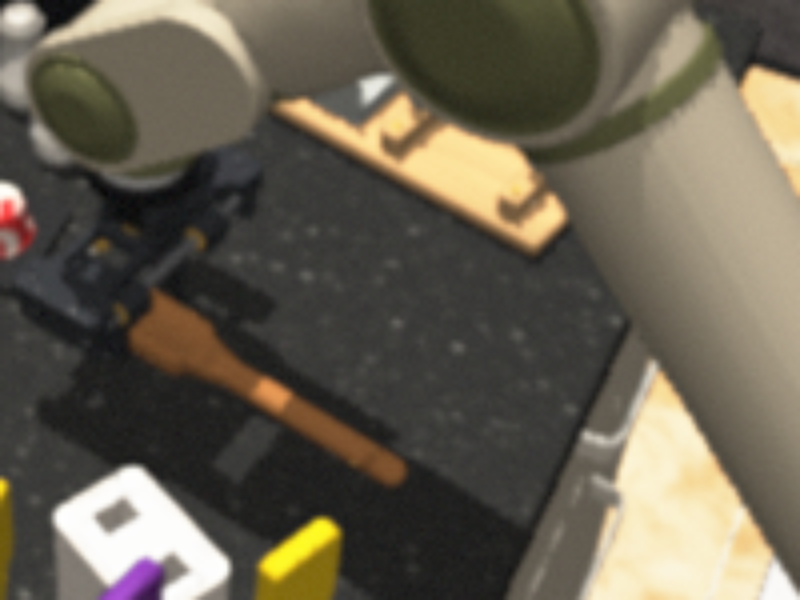

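The turner lies flat, still held, with its end at about (330,268) and nothing near it. I'll press a touch more, then let go and rise.

Call:
move_arm(
  rows=[
    [0, 0, 0.1, 0, 0, 0],
    [0, 0, 0.1, 0, 0, 0],
    [0, 0, 0, 0, 0, 0],
    [0, 0, 0, 0, 0, 0],
    [0, 0, 0, 0, 0, 0],
    [0, 0, 0, 0, 0, 0],
    [0, 0, 0, 0, 0, 0],
    [0, 0, 0, 0, 0, 0],
    [0, 0, 0, 0, 0, 0],
    [0, 0, 0, 0, 0, 0],
  ],
)

```text
time: 15.45
tcp_pos: [0.5872, 0.0414, 0.0656]
tool_rot: [[-0.985, 0.173, -0.001], [0.173, 0.985, 0.0], [0.001, 0.0, -1.0]]
wrist_force: [1.2, -0.9, 1.2]
gripper_width: 0.0459
finger_force: 30.0
```

Call:
move_arm(
  rows=[
    [0, 0, 0, 0, 0, 0],
    [0, 0, 0, 0, 0, 0],
    [0, 0, 0, 0, 0, 0],
    [0, 0, 0, 0, 0, 0],
    [0, 0, 0, 0, 0, 0],
    [0, 0, 0, 0, 0, 0],
    [0, 0, 0, 0, 0, 0],
    [0, 0, 0, 0, 0, 0],
    [0, 0, 0, 0, 0, 0],
    [0, 0, 0, 0, 0, 0],
  ],
  jaw=85,
)

```text
time: 16.7
tcp_pos: [0.5872, 0.0414, 0.0657]
tool_rot: [[-0.985, 0.173, -0.001], [0.173, 0.985, 0.0], [0.001, 0.0, -1.0]]
wrist_force: [-0.3, -0.3, 0.5]
gripper_width: 0.0749
finger_force: 0.0
```

Call:
move_arm(
  rows=[
    [0, 0, -0.6, 0, 0, 0],
    [0, 0, -1, 0, 0, 0],
    [0, 0, -2, 0, 0, 0],
    [0, 0, -3, 0, 0, 0],
    [0, 0, -3, 0, 0, 0],
    [0, 0, -2.5, 0, 0, 0],
    [0, 0, -1, 0, 0, 0],
    [0, 0, 0, 0, 0, 0],
    [0, 0, 0, 0, 0, 0],
    [0, 0, 0, 0, 0, 0],
  ],
)

```text
time: 17.95
tcp_pos: [0.5871, 0.0414, 0.1958]
tool_rot: [[-0.985, 0.173, -0.002], [0.173, 0.985, 0.0], [0.002, -0.0, -1.0]]
wrist_force: [-1.3, 0.8, -0.8]
gripper_width: 0.075
finger_force: 0.0
```

```bash
python3 - <<'E'
from h import *
s=monitor.sense();print(s["time"],np.array(s["tcp_pos"]).round(4))
for n in("scene","top"):
    a=snap(n,n+"6.png")
    m=cv2.inRange(cv2.cvtColor(a,cv2.COLOR_RGB2HSV),(5,110,40),(16,255,255))
    for c in cv2.findContours(m,0,2)[0]:
        if cv2.contourArea(c)>40:
            q=cv2.boxPoints(cv2.minAreaRect(c));print(n,cv2.contourArea(c),cv2.approxPolyDP(c,2,True)[:,0].tolist());print("  z=.01",[onz(n,*u,.010)[:2].round(3).tolist() for u in cv2.approxPolyDP(c,2,True)[:,0]])
a=cv2.imread("pics/scene6.png");b=cv2.imread("pics/top6.png")
cv2.imwrite("pics/c6.png",np.hstack([cv2.resize(a[120:300,230:400],(400,424)),cv2.resize(b[170:300,290:413],(400,424))]))
E
```

```text
17.95 [0.5871 0.0414 0.1958]
scene 773.5 [[257, 232], [271, 244], [286, 247], [326, 271], [330, 270], [330, 264], [288, 240], [282, 231], [270, 224], [265, 224]]
  z=.01 [[0.603, 0.058], [0.549, 0.078], [0.509, 0.068], [0.384, 0.092], [0.376, 0.084], [0.383, 0.066], [0.515, 0.044], [0.544, 0.022], [0.585, 0.014], [0.598, 0.021]]
scene 617.0 [[294, 173], [361, 212], [373, 204], [392, 184], [389, 179], [378, 177], [380, 180], [366, 194], [362, 192], [363, 197], [360, 200], [355, 199], [353, 206], [297, 175], [297, 170]]
  z=.01 [[0.618, -0.212], [0.376, -0.149], [0.356, -0.196], [0.333, -0.306], [0.348, -0.323], [0.381, -0.316], [0.371, -0.306], [0.388, -0.227], [0.402, -0.23], [0.392, -0.211], [0.395, -0.194], [0.41, -0.192], [0.405, -0.161], [0.606, -0.207], [0.616, -0.229]]
scene 568.5 [[325, 143], [327, 149], [346, 158], [340, 165], [344, 165], [349, 156], [352, 156], [354, 161], [352, 164], [349, 162], [350, 166], [338, 177], [332, 176], [333, 181], [330, 184], [325, 183], [327, 189], [336, 186], [351, 171], [374, 179], [357, 168], [358, 164], [377, 174], [360, 156], [358, 158], [
[... 1920 characters left out ...]
.327], [0.45, -0.352], [0.464, -0.331], [0.496, -0.342], [0.493, -0.353], [0.51, -0.339], [0.539, -0.365]]
top 172.0 [[172, 144], [176, 153], [187, 160], [198, 159], [196, 158], [199, 156], [201, 158], [211, 146], [211, 143], [210, 148], [202, 156], [204, 150], [189, 155], [175, 142]]
  z=.01 [[0.77, 0.374], [0.736, 0.357], [0.71, 0.315], [0.715, 0.275], [0.718, 0.282], [0.726, 0.272], [0.719, 0.264], [0.765, 0.229], [0.776, 0.23], [0.757, 0.233], [0.726, 0.261], [0.749, 0.254], [0.729, 0.309], [0.778, 0.363]]
top 44.5 [[171, 109], [177, 121], [181, 120], [178, 116], [182, 114], [176, 109]]
  z=.01 [[0.907, 0.387], [0.86, 0.361], [0.864, 0.346], [0.88, 0.359], [0.888, 0.344], [0.907, 0.368]]
```

View pics/c6.png

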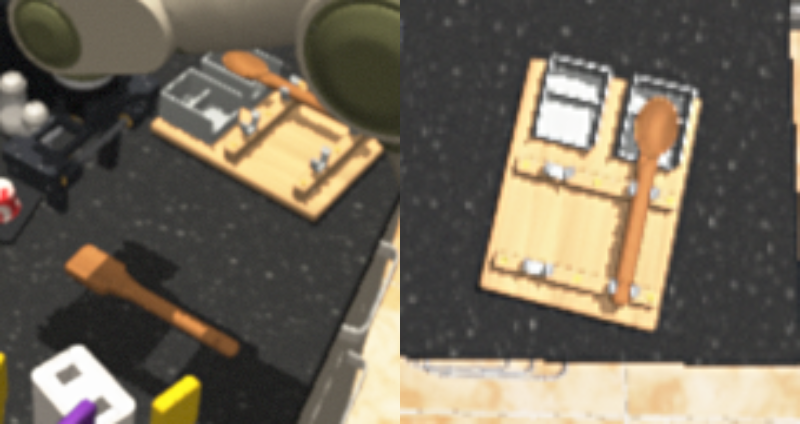

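The turner lies flat and free, end at scene (330,268) and blade at (262,230). The full rack is visible in the top view, with the free clips at about (339,223) and (332,252). I'll measure the place precisely.

```bash
python3 - <<'E'
from h import *
def fitline(P):
    vx,vy,x,y=cv2.fitLine(np.float32(P),cv2.DIST_HUBER,0,.01,.01).ravel();s=np.sign(vx)
    return np.array([x,y]),np.array([vx,vy])*s,np.degrees(np.arctan2(vy*s,vx*s))
b=cv2.imread("pics/top6.png");hsv=cv2.cvtColor(b,40)
sp=cv2.inRange(hsv,(5,140,50),(12,255,255))
P=[]
for v in range(232,260):
    u=np.where(sp[v,345:385]>0)[0]+345
    if len(u)>=4: P.append(onz("top",u.mean(),v,.056)[:2])
c,d,a=fitline(P);n=np.array([-d[1],d[0]]);print("spoon line",c.round(4),"ang",a.round(2),"-> place line pt",(c+.09*n).round(4))
g=cv2.cvtColor(b,6)
pale=cv2.inRange(hsv,(8,40,120),(26,180,255));pale=cv2.morphologyEx(pale,3,np.ones((7,7)))
Lf,Rt=[],[]
for v in range(200,254):
    u=np.where(pale[v,300:400]>0)[0]+300; Lf.append(onz("top",u.min()-.5,v,.012)[:2])
for v in range(208,262):
    u=np.where(pale[v,300:400]>0)[0]+300; Rt.append(onz("top",u.max()+.5,v,.018)[:2])
for nme,Q,o in(("L",Lf,-.05),("R",Rt,.14)):
    c2,d2,a2=fitline(Q);n2=np.array([-d2[1],d2[0]]);q=c2+o*n2
    print(nme,a2.round(2),"place line pt",q.round(4),"offset from spoon est along n mm",((q-(c+.09*n))@n*1000).round(1))
# clips: grey bright pixels
cl=cv2.inRange(hsv,(0,0,150),(179,45,255));cl2=np.zeros_like(cl);cl2[212:262,318:350]=cl[212:262,318:350]
N,_,st,ce=cv2.connectedComponentsWithStats(cl2)
for i in range(1,N):
    if st[i,4]>4: w=onz("top",*ce[i],.055)[:2];print("clip",st[i].tolist(),ce[i].round(1),w.round(4),"n off mm",((w-(c+.09*n))@n*1000).round(1),"along",(w@d).round(4))
# spoon end along d
u,v=np.array([(x,y) for y in range(255,268) for x in range(350,364) if sp[y,x]]).max(0)
rows=np.where(sp[240:275,350:364].any(1))[0]+240;print("spoon last row",rows.max())
E_=onz("top",356.5,rows.max()+.5,.053)[:2];print("spoon end along",(E_@d).round(4),"origin along",(E_@d+.07).round(4))
corn=onz("top",368.4,271.4,.018)[:2];print("board near edge along",(corn@d).round(4),(onz("top",315,257.9,.018)[:2]@d).round(4))
E
```

```text
Traceback (most recent call last):
cv2.error: OpenCV(4.12.0) /io/opencv/modules/imgproc/src/linefit.cpp:618: error: (-215:Assertion failed) npoints2 >= 0 || npoints3 >= 0 in function 'fitLine'
```

Call:
move_arm(
  rows=[
    [1, 0, 0, 0, 0, 0],
    [2, 0, 0, 0, 0, 0],
    [2.5, 0, 0, 0, 0, 0],
    [2.5, 0, 1, 0, 0, 0],
    [2.5, 0, 2, 0, 0, 0],
    [2, 0, 2, 0, 0, 0],
    [1.95, 0, 3, 0, 0, 0],
    [0, 0, 2, 0, 0, 0],
    [0, 0, 0, 0, 0, 0],
    [0, 0, 0, 0, 0, 0],
  ],
)

```text
time: 19.3
tcp_pos: [0.4452, 0.0663, 0.0975]
tool_rot: [[-0.985, 0.173, 0.0], [0.173, 0.985, -0.0], [-0.0, 0.0, -1.0]]
wrist_force: [-0.4, 0.1, 0.3]
gripper_width: 0.0744
finger_force: 0.0
```

```bash
cat > rk.py <<'E'
from h import *
def fitline(P):
    vx,vy,x,y=cv2.fitLine(np.float32(P),cv2.DIST_HUBER,0,.01,.01).ravel();s=np.sign(vx)
    return np.array([x,y]),np.array([vx,vy])*s,np.degrees(np.arctan2(vy*s,vx*s))
b=cv2.imread("pics/t0.png");hsv=cv2.cvtColor(b,40)
sp=cv2.inRange(hsv,(5,120,70),(14,255,255))
P=[]
for v in range(232,260):
    u=np.where(sp[v,350:378]>0)[0]+350
    if len(u)>=3: P.append(onz("top",u.mean(),v,.056)[:2])
print(len(P));c,d,a=fitline(P);n=np.array([-d[1],d[0]]);print("spoon line",c.round(4),"ang",a.round(2),"-> place line pt",(c+.09*n).round(4))
pale=cv2.inRange(hsv,(8,40,120),(26,180,255));pale=cv2.morphologyEx(pale,3,np.ones((7,7)))
Lf,Rt=[],[]
for v in range(200,254):
    u=np.where(pale[v,300:400]>0)[0]+300; Lf.append(onz("top",u.min()-.5,v,.012)[:2])
for v in range(208,262):
    u=np.where(pale[v,300:400]>0)[0]+300; Rt.append(onz("top",u.max()+.5,v,.018)[:2])
for nme,Q,o in(("L",Lf,-.05),("R",Rt,.14)):
    c2,d2,a2=fitline(Q);n2=np.array([-d2[1],d2[0]]);q=c2+o*n2
    print(nme,a2.round(2),"place line pt",q.round(4),"offset from spoon est along n mm",((q-(c+.09*n))@n*1000).round(1))
cl=cv2.inRange(hsv,(0,0,150),(179,45,255));cl2=np.zeros_like(cl);cl2[212:262,318:350]=cl[212:262,318:350]
N,_,st,ce=cv2.connectedComponentsWithStats(cl2)
for i in range(1,N):
    if st[i,4]>3: w=onz("top",*ce[i],.055)[:2];print("clip",st[i].tolist(),ce[i].round(1),w.round(4),"n off mm",((w-(c+.09*n))@n*1000).round(1),"along",(w@d).round(4))
rows=np.where(sp[240:275,350:364].any(1))[0]+240
E_=onz("top",356.5,rows.max()+.5,.053)[:2];print("spoon end along",(E_@d).round(4),"origin along",(E_@d+.07).round(4))
print("board near edge along",(onz("top",368.4,271.4,.018)[:2]@d).round(4),(onz("top",315,257.9,.018)[:2]@d).round(4))
E
python3 rk.py
```

```text
28
spoon line [ 0.414  -0.3008] ang -12.02 -> place line pt [ 0.4327 -0.2127]
L -12.99 place line pt [ 0.4655 -0.2209] offset from spoon est along n mm -1.2
R -13.09 place line pt [ 0.4839 -0.2264] offset from spoon est along n mm -2.7
clip [335, 212, 14, 4, 28] [342.6 212.8] [ 0.5203 -0.242 ] n off mm -10.4 along 0.5594
clip [334, 220, 10, 5, 32] [338.2 222. ] [ 0.4882 -0.2266] n off mm -2.0 along 0.5247
clip [328, 249, 9, 6, 34] [331.9 251.5] [ 0.3877 -0.2039] n off mm -0.8 along 0.4216
spoon end along 0.4016 origin along 0.4716
board near edge along 0.3872 0.3898
```

Call:
move_arm(
  rows=[
    [0, 0, 1, 0, 0, 0],
    [0, 0, 1, 0, 0, 0],
    [0, 0, 0.8, 0, 0, 0],
    [0, 0, 0.35, 0, 0, 0],
    [0, 0, 0, 0, 0, 0],
    [0, 0, 0, 0, 0, 0],
    [0, 0, 0, 0, 0, 0],
    [0, 0, 0, 0, 0, 0],
    [0, 0, 0, 0, 0, 0],
    [0, 0, 0, 0, 0, 0],
  ],
)

```text
time: 20.55
tcp_pos: [0.4449, 0.0663, 0.0653]
tool_rot: [[-0.985, 0.173, -0.001], [0.173, 0.985, 0.0], [0.001, -0.0, -1.0]]
wrist_force: [0.2, -0.1, -0.3]
gripper_width: 0.0748
finger_force: 0.0
```

Call:
move_arm(
  rows=[
    [0, 0, 0, 0, 0, 0],
    [0, 0, 0, 0, 0, 0],
    [0, 0, 0, 0, 0, 0],
    [0, 0, 0, 0, 0, 0],
    [0, 0, 0, 0, 0, 0],
    [0, 0, 0, 0, 0, 0],
    [0, 0, 0, 0, 0, 0],
    [0, 0, 0, 0, 0, 0],
    [0, 0, 0, 0, 0, 0],
    [0, 0, 0, 0, 0, 0],
  ],
  jaw=0,
)

```text
time: 21.8
tcp_pos: [0.4449, 0.0664, 0.0653]
tool_rot: [[-0.985, 0.173, -0.001], [0.173, 0.985, 0.0], [0.001, 0.0, -1.0]]
wrist_force: [0.6, 0.5, -0.1]
gripper_width: 0.019
finger_force: 30.0
```

Grasped. Four cues (clip midpoint, spoon line, both board edges) agree to within 3 mm: place at (0.438, -0.215), yaw -12.7°, clip spacing 103 mm (104 given). Lifting and carrying.

Call:
move_arm(
  rows=[
    [0, 0, -0.6, 0, 0, 0],
    [0, 0, -1, 0, 0, 0],
    [0, 0, -1.5, 0, 0, 0],
    [0, 0, -2, 0, 0, 0],
    [0, 0, -2, 0, 0, 0],
    [0, 0, -2, 0, 0, 0],
    [0, 0, -1.5, 0, 0, 0],
    [0, 0, -1, 0, 0, 0],
    [0, 0, -0.4, 0, 0, 0],
    [0, 0, 0, 0, 0, 0],
  ],
)

```text
time: 23.05
tcp_pos: [0.4449, 0.0663, 0.1852]
tool_rot: [[-0.985, 0.173, -0.001], [0.173, 0.985, 0.0], [0.001, 0.0, -1.0]]
wrist_force: [-0.8, -0.1, -1.1]
gripper_width: 0.0189
finger_force: 30.0
```

Call:
move_arm(
  rows=[
    [-0.2, -1.5, 0, 0, 0, 0],
    [-0.5, -3.5, 0, 0, 0, 0],
    [-0.7, -4.5, 0, 0, 0, 0],
    [-0.7, -4.6, 0, 0, 0, 0],
    [-0.7, -4.6, 0, 0, 0, 0],
    [-0.6, -4.3, 0, 0, 0, 0],
    [-0.5, -3.3, 0, 0, 0, 0],
    [-0.3, -1.6, 0, 0, 0, 1.3],
    [0, 0, 0, 0, 0, 1.4],
    [0, 0, 0, 0, 0, 0],
  ],
)

```text
time: 24.3
tcp_pos: [0.438, -0.2148, 0.1851]
tool_rot: [[-0.976, 0.219, -0.001], [0.219, 0.976, 0.001], [0.001, 0.0, -1.0]]
wrist_force: [0.1, 0.3, -0.8]
gripper_width: 0.0188
finger_force: 30.0
```

```bash
python3 - <<'E'
from h import *
plan([.438,-.2153,.135],down(77.3));s=monitor.sense();print(s["time"],np.array(s["tcp_pos"]).round(4),s["gripper_width"],s["finger_force"])
b=snap("top","t7.png");a=snap("scene","s7.png")
cv2.imwrite("pics/c7.png",np.hstack([cv2.resize(cv2.cvtColor(a,4)[90:240,270:410],(400,429)),cv2.resize(cv2.cvtColor(b,4)[170:300,290:413],(400,429))]))
E
```

```text
shift cm [-0.02 -0.06  5.01] | in target frame [-0.01 -0.05  5.01] rot deg [ 0.03 -0.08  0.07]
24.3 [ 0.438  -0.2148  0.1851] 0.018824062128580166 30.00033438205719
```

View pics/c7.png

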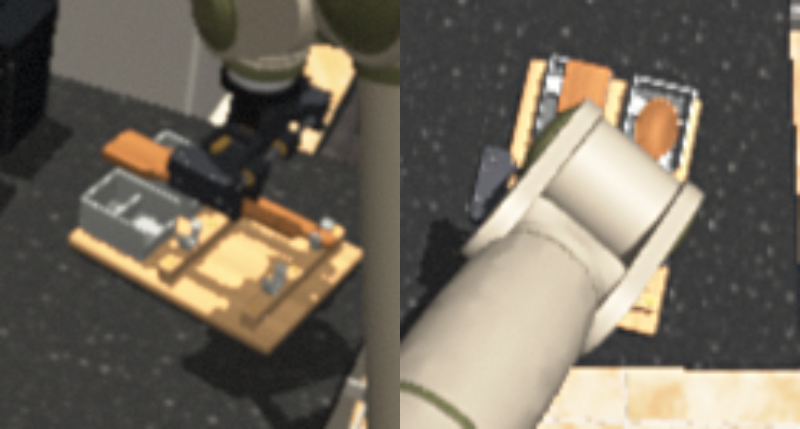

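The blade hovers over the free well, top crop (585,85), and the spoon is untouched. Descending to just above the clips and checking alignment numerically.

Call:
move_arm(
  rows=[
    [0, -0.05, 0.5, 0, 0, 0],
    [0, 0, 0.8, 0, 0, 0],
    [0, 0, 0.8, 0, 0, 0],
    [0, 0, 0.8, 0, 0, 0],
    [0, 0, 0.8, 0, 0, 0],
    [0, 0, 0.6, 0, 0, 0],
    [0, 0, 0.3, 0, 0, 0],
    [0, 0, 0, 0, 0, 0],
    [0, 0, 0, 0, 0, 0],
    [0, 0, 0, 0, 0, 0],
  ],
)

```text
time: 25.65
tcp_pos: [0.438, -0.2163, 0.1394]
tool_rot: [[-0.976, 0.219, -0.0], [0.219, 0.976, -0.0], [0.0, -0.0, -1.0]]
wrist_force: [0.7, 0.4, -0.8]
gripper_width: 0.019
finger_force: 30.0
```

```bash
python3 - <<'E'
from h import *
s=monitor.sense();p=np.array(s["tcp_pos"]);R=np.array(s["tool_rot"]);print(p.round(4),s["wrist_force"])
b=snap("top","t8.png")
m=cv2.inRange(cv2.cvtColor(b,cv2.COLOR_RGB2HSV),(5,110,50),(14,255,255));m[:,:325]=0;m[:,358:]=0
c=max(cv2.findContours(m,0,2)[0],key=cv2.contourArea);q=cv2.boxPoints(cv2.minAreaRect(c));print(cv2.contourArea(c),cv2.approxPolyDP(c,2,True)[:,0].tolist())
zt=p[2]-.0583+.007;o=p.copy();o[2]=zt
W=np.array([onz("top",*u,zt) for u in c[:,0]]);f=-R[:,0];y=R[:,1]
L=(W-o)@f;Y=(W-o)@y;print("fwd max",L.max().round(4));
for lo,hi in((.10,.115),(.115,.13),(.13,.145)):
    k=(L>lo)&(L<hi)
    if k.any(): print(lo,Y[k].min().round(4),Y[k].max().round(4))
E
```

```text
[ 0.438  -0.2163  0.1394] [ 0.67331431  0.40718792 -0.75182562]
155.0 [[340, 191], [337, 205], [344, 202], [349, 205], [352, 193]]
fwd max 0.1549
0.1 -0.0178 0.0242
0.115 -0.0209 0.0237
0.13 -0.0214 0.0212
```

Aligned: the blade reaches 155 mm ahead and is centred to 1 mm. Pushing down.

Call:
move_arm(
  rows=[
    [0, 0.1, 0.4, 0, 0, 0],
    [0, 0, 0.4, 0, 0, 0],
    [0, 0, 0.4, 0, 0, 0],
    [0, 0, 0.3, 0, 0, 0],
    [0, 0, 0.3, 0, 0, 0],
    [0, 0, 0.3, 0, 0, 0],
    [0, 0, 0.3, 0, 0, 0],
    [0, 0, 0.3, 0, 0, 0],
    [0, 0, 0.15, 0, 0, 0],
    [0, 0, 0, 0, 0, 0],
  ],
)

```text
time: 26.95
tcp_pos: [0.4386, -0.216, 0.1112]
tool_rot: [[-0.976, 0.219, 0.001], [0.219, 0.976, -0.002], [-0.001, -0.001, -1.0]]
wrist_force: [0.4, -4.5, 3.9]
gripper_width: 0.0193
finger_force: 30.0
```

```bash
python3 - <<'E'
from h import *
s=monitor.sense();p=np.array(s["tcp_pos"]);R=np.array(s["tool_rot"]);print(p.round(4),np.round(s["wrist_force"],1),np.round(s["wrist_torque"],2),s["gripper_width"])
b=snap("top","t9.png");a=snap("scene","s9.png")
m=cv2.inRange(cv2.cvtColor(b,cv2.COLOR_RGB2HSV),(5,110,50),(14,255,255));m[:,:325]=0;m[:,358:]=0
c=max(cv2.findContours(m,0,2)[0],key=cv2.contourArea)
for zt in(.060,.066):
    o=p.copy();o[2]=zt
    W=np.array([onz("top",*u,zt) for u in c[:,0]]);L=(W-o)@-R[:,0];Y=(W-o)@R[:,1];print(zt,L.max().round(4),Y.min().round(4),Y.max().round(4))
E
```

```text
[ 0.4386 -0.216   0.1112] [ 0.4 -4.5  3.9] [-0.77 -0.2  -0.01] 0.01926102926857433
0.06 0.154 -0.0212 0.0241
0.066 0.1526 -0.0202 0.0248
```

Call:
move_arm(
  rows=[
    [0, -0.1, 0.1, 0, 0, 0],
    [0, 0, 0.1, 0, 0, 0],
    [0, 0, 0.1, 0, 0, 0],
    [0, 0, 0.1, 0, 0, 0],
    [0, 0, 0, 0, 0, 0],
    [0, 0, 0, 0, 0, 0],
    [0, 0, 0, 0, 0, 0],
    [0, 0, 0, 0, 0, 0],
    [0, 0, 0, 0, 0, 0],
    [0, 0, 0, 0, 0, 0],
  ],
)

```text
time: 28.3
tcp_pos: [0.4389, -0.2162, 0.1101]
tool_rot: [[-0.976, 0.219, 0.002], [0.219, 0.976, -0.001], [-0.002, -0.001, -1.0]]
wrist_force: [-7.2, 9.1, 42.6]
gripper_width: 0.019
finger_force: 30.0
```

At 42 N it is bottomed in the clips. Relieving and letting go.

Call:
move_arm(
  rows=[
    [0, 0, -0.2, 0, 0, 0],
    [0, 0, -0.1, 0, 0, 0],
    [0, 0, 0, 0, 0, 0],
    [0, 0, 0, 0, 0, 0],
    [0, 0, 0, 0, 0, 0],
    [0, 0, 0, 0, 0, 0],
    [0, 0, 0, 0, 0, 0],
    [0, 0, 0, 0, 0, 0],
    [0, 0, 0, 0, 0, 0],
    [0, 0, 0, 0, 0, 0],
  ],
)

```text
time: 29.55
tcp_pos: [0.4387, -0.2162, 0.1105]
tool_rot: [[-0.976, 0.219, 0.002], [0.219, 0.976, -0.001], [-0.002, -0.0, -1.0]]
wrist_force: [3.1, 1.1, 9.6]
gripper_width: 0.0189
finger_force: 30.0
```

Call:
move_arm(
  rows=[
    [0, 0, 0, 0, 0, 0],
    [0, 0, 0, 0, 0, 0],
    [0, 0, 0, 0, 0, 0],
    [0, 0, 0, 0, 0, 0],
    [0, 0, 0, 0, 0, 0],
    [0, 0, 0, 0, 0, 0],
    [0, 0, 0, 0, 0, 0],
    [0, 0, 0, 0, 0, 0],
    [0, 0, 0, 0, 0, 0],
    [0, 0, 0, 0, 0, 0],
  ],
  jaw=48,
)

```text
time: 30.8
tcp_pos: [0.4379, -0.2162, 0.1097]
tool_rot: [[-0.976, 0.219, -0.001], [0.219, 0.976, 0.0], [0.001, -0.0, -1.0]]
wrist_force: [0.0, 1.0, -0.6]
gripper_width: 0.042
finger_force: 0.0
```

Call:
move_arm(
  rows=[
    [0, 0, -1, 0, 0, 0],
    [0, 0, -2, 0, 0, 0],
    [0, 0, -3, 0, 0, 0],
    [0, 0, -4, 0, 0, 0],
    [0, 4, -4, 0, 0, 0],
    [0, 5, -4, 0, 0, 0],
    [0, 6, 0, 0, 0, 0],
    [0, 6, 0, 0, 0, 0],
    [0, 4, 0, 0, 0, 0],
    [0, 0, 0, 0, 0, 0],
  ],
)

```text
time: 32.05
tcp_pos: [0.4925, 0.0287, 0.2894]
tool_rot: [[-0.977, 0.215, -0.0], [0.215, 0.977, 0.0], [0.0, 0.0, -1.0]]
wrist_force: [-0.6, -0.4, -0.2]
gripper_width: 0.0426
finger_force: 0.0
```

```bash
python3 - <<'E'
from h import *
a=snap("scene","s10.png");b=snap("top","t10.png");print(monitor.sense()["time"])
m=cv2.inRange(cv2.cvtColor(b,cv2.COLOR_RGB2HSV),(5,120,60),(14,255,255));m[:,:318]=0;m[:,355:]=0;m[:185]=0;m[270:]=0
c=max(cv2.findContours(m,0,2)[0],key=cv2.contourArea);print(cv2.contourArea(c))
o=np.array([.438,-.2153]);f=np.array([np.cos(np.radians(-12.7)),np.sin(np.radians(-12.7))]);n=np.array([-f[1],f[0]])
pt=np.argwhere(m)[:,::-1];W=np.array([onz("top",*u,.060)[:2]-o for u in pt]);L,Y=W@f,W@n;print("L",L.min().round(3),L.max().round(3))
for lo in(-.06,-.03,0,.03,.06,.1,.12):
    k=(L>lo)&(L<lo+.02);print(lo,k.sum(),Y[k].mean().round(4) if k.any() else None)
cv2.imwrite("pics/c10.png",np.hstack([cv2.resize(cv2.cvtColor(a,4)[110:240,280:410],(400,400),interpolation=2),cv2.resize(cv2.cvtColor(b,4)[170:293,290:413],(400,400),interpolation=2)]))
E
```

```text
32.15
378.0
L -0.069 0.153
-0.06 24 0.0015
-0.03 34 0.0027
0 32 0.0025
0.03 33 0.0012
0.06 38 0.0021
0.1 72 0.0019
0.12 61 0.0037
```

View pics/c10.png

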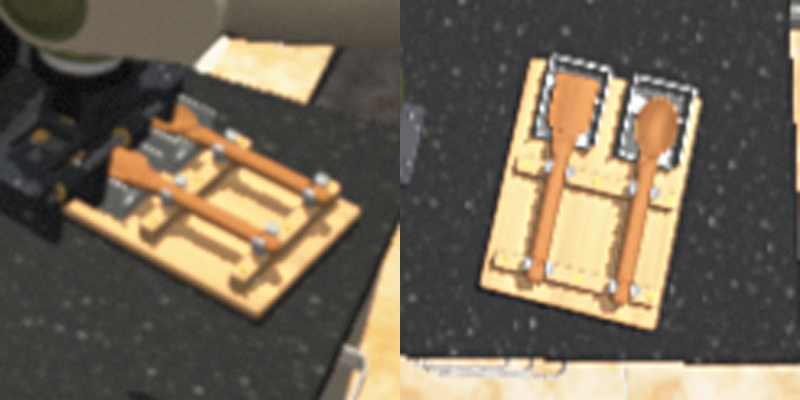

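Both pieces lie parallel in their clips, the turner's handle between the jaws at top crop (560,165) and (537,268), and its blade in the well at (575,100). One numeric height check against the spoon, from the saved pictures.

```bash
python3 - <<'E'
from h import *
o=np.array([.438,-.2153]);r=np.radians(-12.7);f=np.array([np.cos(r),np.sin(r)]);n=np.array([-f[1],f[0]])
for nm,fl in(("top","t10.png"),("scene","s10.png")):
    h=cv2.cvtColor(cv2.imread("pics/"+fl),40);m=cv2.inRange(h,(4,130,60),(13,255,255))
    pt=np.argwhere(m)[:,::-1];W=np.array([onz(nm,*u,.058)[:2]-o for u in pt]);L,Y=W@f,W@n
    for s,c in(("turner",0),("spoon",-.09)):
        k=[(L>l)&(L<l+.03)&(abs(Y-c)<.014) for l in(-.045,-.015,.015)]
        print(nm,s,[(int(q.sum()),float(np.median(Y[q]).round(4))) for q in k])
E
```

```text
top turner [(24, 0.0059), (22, 0.0064), (27, 0.0049)]
top spoon [(25, -0.0838), (21, -0.0836), (32, -0.0855)]
scene turner [(8, 0.0088), (10, 0.0093), (13, 0.0092)]
scene spoon [(20, -0.0921), (23, -0.0933), (15, -0.0836)]
```

```bash
python3 - <<'E'
from h import *
o=np.array([.438,-.2153]);r=np.radians(-12.7);f=np.array([np.cos(r),np.sin(r)]);n=np.array([-f[1],f[0]])
h=cv2.cvtColor(cv2.imread("pics/s10.png"),40).astype(int)
def smp(l,y,z=.058):
    u,v=proj("scene",[*(o+l*f+y*n),z]).round().astype(int);return h[v,u]
for l in(-.02,0,.02):
    for c in(0,-.09): print(l,c,[ "%d/%d/%d"%tuple(smp(l,c+d)) for d in np.arange(-.02,.0301,.005)])
E
```

```text
-0.02 0 ['23/94/253', '22/99/252', '21/108/250', '16/134/240', '15/159/231', '14/163/222', '13/163/169', '15/135/172', '21/106/252', '24/91/255', '23/91/255']
-0.02 -0.09 ['30/4/59', '30/4/61', '12/119/124', '14/160/219', '14/160/228', '13/162/200', '14/162/178', '15/144/140', '17/116/239', '23/91/255', '23/92/255']
0 0 ['23/90/253', '23/94/253', '22/96/253', '17/134/241', '15/160/231', '14/163/218', '13/160/161', '15/134/168', '21/105/252', '23/89/255', '22/93/255']
0 -0.09 ['45/8/62', '12/83/89', '12/125/120', '14/160/218', '14/158/228', '14/164/196', '14/160/137', '14/160/137', '15/127/213', '22/98/254', '24/86/255']
0.02 0 ['16/119/227', '18/113/245', '15/126/215', '14/150/224', '14/158/229', '14/162/212', '13/161/154', '16/131/154', '16/122/200', '16/119/159', '16/120/159']
0.02 -0.09 ['30/12/65', '15/57/81', '13/150/191', '13/154/213', '14/156/230', '14/163/214', '13/161/154', '15/131/158', '15/128/158', '15/124/196', '16/122/178']
```

The two handles show the same profile, so the turner sits at the spoon's height to about 2 mm. Handing in.

```bash
python3 -c "
from h import *
print(manip.hand_in())"
```

```text
the job is handed in; nothing more can be done
None
```

The turner is clipped home in the free place beside the spoon, blade in its well, let go, and the job is handed in at about 32 s; I got no verdict back, and I last looked at the drainer while the turner was still held and did not re-measure the other bystanders.

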